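# Show a control module's plug to the inspection camera

## Task

Push the grey tote along the rollers until it is right up against the end stop of the test bay. Then draw the taller of its two control modules up out of its slot, tilt it and hold it in the air so that its plug end (the end that stood in the slot) faces squarely into the lens of the inspection camera, centred, about 10 cm away. Finish while still holding it there, steady; leave the short module in its slot, the tote against the stop, and the jar, screwdriver and can where they are.

Things in the scene. Friction and masses are not known exactly. Their poses are not given: they have to be found in the camera images.
- track: Fixed roller track 174 (x) x 500 (y) mm, origin under its centre. 16 free rollers lie along x, tops at z = 50 mm; side rails, inner faces x = +-79, top z = 65. The 190 mm at the -y end is the test bay: cheeks to z = 93 and a cross plate, the end stop, inner face y = -240, top z = 90. The +y end is open. The tote rolls along y; against the stop its origin is at y = -150 mm in this frame.
- tote: Open grey tote on the rollers, 150 (x) x 180 (y) x 60 (z) mm, walls and floor 5 mm, 0.3 to 0.6 kg; origin under its centre, axes parallel to the track's. Rolls under 1 to 2 N, stays where left. A dark insert fills it to z = 50 mm, with two slots centred at y = -42 and +42 mm, each 53 (x) x 29 (y) mm, down to the floor at z = 5 mm. One module stands in each.
- tall_module: The module to show: aluminium block with grooved sides, 50 (x) x 26 (y) x 125 (z) mm, 0.15 to 0.3 kg, standing loosely in either slot, axes parallel to the tote's; its top is 70 mm above the tote's rim. Origin at the centre of its lower end face (the plug), z towards its top.
- plug (a point): Centre of the plug face of the tall module, the dark lower end face with brass contacts (same point as its origin).
- short_module: The other module, alike but 95 mm tall (top 40 mm above the tote's rim), in the other slot; to be left there. Origin at the centre of its lower end face.
- camera_stand: Fixed stand of the inspection camera on the bench beyond the track: base disc 90 mm across, centred 30 mm behind (+x) the origin, with a post. The camera leans over it, looking to the stand's -x side and up.
- camera_head: The camera: black box 46 x 46 x 55 mm, round lens 38 mm across, 30 mm long. Origin at the centre of the lens's front glass, 125 mm above the bench; z is the way the lens looks: 40 degrees from straight up, towards the robot's side. The module is rightly shown when its own z is parallel to this z (plug towards the lens) and its plug is on this axis, 100 mm out.
- screw_jar: Bystander: glass jar with steel lid, 60 mm across, 75 mm tall. Origin at the centre of its underside.
- screwdriver: Bystander: screwdriver lying on the bench.
- spray_can: Bystander: aluminium can, 54 mm across, 150 mm tall. Origin at the centre of its underside.
Not all that is in view belongs to the job. Leave any green look-alike of the tall_module alone. Of the things shaped like the tote, the grey one is meant.

How it is judged:
On the way, in this order (a step that is already met when the one before it is completed fails the run):
1. the tote has been pushed up against the end stop (within 8 mm), both modules still in their slots (y of tote in the frame of track below -0.142 m and z of tall_module in the frame of tote below 0.02 m), for 0.2 s.
2. the tall module is drawn clear of the tote, the tote still against the stop (y of tote in the frame of track below -0.142 m and z of tall_module in the frame of tote above 0.065 m), for 0.2 s.
At the end, for the whole second after the job is handed in: Tall module held still by the fingers alone, plug over 130 mm up, facing the lens within 15 degrees, within 35 mm of the lens axis each way, 50 to 160 mm from the glass; tote within 8 mm of the stop and short module in its slot (y of tote in the frame of track below -0.142 m and linear speed of each of tote, tall_module below 0.03 m/s and angle between the z axis of tall_module and the z axis of camera_head, either way round below 0.26 rad and angle between tall_module's own z axis and vertical below 1.4 rad and x of plug in the frame of camera_head between -0.035 and 0.035 m and y of plug in the frame of camera_head between -0.035 and 0.035 m and z of plug in the frame of camera_head between 0.05 and 0.16 m and height (world z) of tall_module above 0.13 m and angular speed of tall_module below 0.2 rad/s and contact force between tall_module and the fingers above 1 N and contact force between tall_module and tote below 0.2 N and contact force between tall_module and track below 0.2 N and contact force between tall_module and camera_stand below 0.2 N and z of short_module in the frame of tote below 0.02 m); the arm keeps its last pose, push and grip.
It fails at once if the short module is pulled up out of its slot by more than 25 mm (z of short_module in the frame of tote above 0.025 m).
It fails at once if the tote is tipped (angle between tote's own z axis and vertical above 0.2 rad).
It fails at once if a bystander is moved by more than 30 mm (distance of any of screw_jar, screwdriver, spray_can from where it was at the start of the episode above 0.03 m).
It also fails if it takes over 58 s, if anything falls off the work surface, if the arm or the gripper's body presses on something with over 40 N, if the wrist force passes 120 N, or if a joint passes its speed limit or range.

## Robot

A 6-joint arm with a two-finger parallel gripper is mounted at the origin on the work surface. World frame = base frame: x ahead of the robot, y to its left, z up, the work surface at z = 0. Lengths are in m, angles in rad, forces in N, time in s.
With the tool pointing down it reaches from about 0.3 to 0.775 m from the base axis. Payload 14.6 kg.
Tool frame: the origin (TCP) lies at the very end of the fingers, on their centre line; the grasp point (between the pads) lies 19 mm behind it (ctrl.grasp_offset is the distance from the TCP to the grasp point, in m); z points along the fingers, y is the line along which they close (so a half turn about z gives the same grasp; the last joint's range is limited). The gripper opens to 94 mm and grips with 3 to 60 N. Pads are 16 mm wide; open, the fingers measure 119 mm over their backs; the gripper's body (75 mm by 177 mm) begins 78 mm behind the grasp point.
Start: joints at [-1.256, 0.3, 1.521, -0, 1.321, -0.067], TCP at [0.205, -0.51, 0.205] pointing down, gripper open.
Joint ranges: [-3.03, 3.03], [-0.79, 2.21], [0.23, 2.52], [-1.04, 4.18], [0, 3.07], [-2.55, 2.55]. Speed limits (rad/s): [2.22, 2.22, 2.57, 3.14, 3.14, 3.14].

## Interface

Orientations are given as [roll, pitch, yaw] about the fixed x, y, z axes, in that order (R = Rz(yaw) Ry(pitch) Rx(roll)).
In Python, from station import ctrl gives the robot as it stands.
- The arm moves only by the tool step_arm, never from a script. Its argument "plan" is a list that holds one entry, the list of rows, each a list of 6 numbers: the shift along the tool's x, y, z in units of 30 mm (1.0 is 30 mm), then the turn, a rotation vector about the tool's x, y, z in units of 6 degrees (1.0 is 6 degrees). In form: [[[dx, dy, dz, wx, wy, wz], ...]]. A call has 1 to 8 rows; each row is the pose to reach, as a shift and turn from the pose commanded when the call began, along the tool's axes at that moment; what a row does not reach only later rows make up. A row lasts 1/12 s, in which the tool goes at most 41.7 mm and 7.16 degrees, less where a joint would pass 70% of its speed; a pose out of reach is approached as far as the arm can. A call with a gripper value outside its range is refused whole. "grip" is the opening, from 0 (shut) to 1 (fully open), set as the call begins (left out, the last holds). The fingers move at their own pace and stop on an object; "squeeze" is the grip in N (left out, the last holds). Time passes only in rows, so rows that repeat a pose let the fingers close. It gives the time, the measured TCP pose, the force, the opening and the grip force at its end, in the units of the state.
- ctrl.get_obs(): the state, without advancing time (a new reading comes with each control period).
- ctrl.camera(name): name is "side" or "top"; returns the picture (384x512x3 uint8, red, green, blue); there is no depth.
- ctrl.camera_model(name): a dict with "intrinsics" (3x3 intrinsics, pixels), "R" (3x3) and "t" (3): a world point X has camera coordinates R X + t. Camera axes: x right, y down, z forward; pixel columns grow to the right and rows downward; lengths in m; the calibration is good to about 2 mm. A picture is of the moment at which its call begins. camera_model takes no time and is no camera call.
- ctrl.hand_in(): hands the job in; it is judged then, once.
Trained networks look in the newest picture that a camera, given by its name, has taken for a name from the list of things; names that differ only in an ending like _2 or _b are one class to them, and where a whole thing is asked for, a point or a joint stands for the part that bears it (a point fixed in the world has none). Each returns a list of dicts, best first, with "confidence" (0 to 1); they miss things now and then, are a little off and sometimes report something else, mostly with a low value. They report only what shows in the picture. A call takes as long as a camera call. They do not tell look-alikes from the thing itself.
- ctrl.masks_of(query, camera): "pixels" (384x512 bool, what is visible of it) and "at" ([column, row] in pixels, amid what is visible of it).
- ctrl.place_of(query, camera): "at" ([column, row] in pixels: a listed point, or the origin of a listed thing).
The state is a dict: "time_s": time; "qpos": joint angles; "joint_vel": joint speeds; "tau": joint torques, N m; "ee_pos": TCP position; "eef_rot": TCP orientation; "force": force on the tool from outside, world axes, zero at the start; "moment": the same for the moment, N m; "grip_width": finger opening in m; "grip_force": force on a finger pad.
Only numpy, scipy, OpenCV 4.12 (cv2) and the standard library are available. Lean on these libraries where they do the work, as an engineer would, in place of code of your own. Each camera call takes 0.05 s, during which the arm holds its last target. There are 200 camera calls.

## Working session

There is one attempt and no reset: what is moved stays moved. The work goes in short steps, Python scripts to look and compute and a tool call to move; the robot and the scene stay as the last step left them, time stands still between calls to the robot, and variables do not carry over. Pictures are saved under pics/ and viewed, at most 10 in all, crops included, and the job is handed in when it is done.

Besides the shell and the picture viewer there is one more tool, called after "Request:" in YAML: its name, and indented under it one key for each argument. step_arm: Moves the arm, as the interface text tells. Its arguments: {"type":"object","properties":{"plan":{"type":"array","items":{"type":"array","items":{"type":"array","items":{"type":"number"}}}},"grip":{"type":"number"},"squeeze":{"type":"number"}},"required":["plan"]}

```bash
ls; mkdir -p pics; python3 - <<'E'
from station import ctrl
import cv2,numpy as np
for n in("side","top"):
    im=ctrl.camera(n); cv2.imwrite(f"pics/{n}0.png",im[:,:,::-1])
    m=ctrl.camera_model(n); print(n,np.round(m["intrinsics"],1).tolist(),np.round(m["R"],3).tolist(),np.round(m["t"],3).tolist())
    for q in("track","tote","tall_module","plug","short_module","camera_stand","camera_head","screw_jar","screwdriver","spray_can"):
        print(q,[(np.round(d["at"]).tolist(),round(d["confidence"],2)) for d in ctrl.place_of(q,n)])
o=ctrl.get_obs(); print(o["time_s"],o["ee_pos"],o["eef_rot"],o["force"])
E
```

```text
pics
side [[426.5, 0.0, 259.4], [0.0, 426.5, 184.8], [0.0, 0.0, 1.0]] [[-0.735, -0.678, -0.024], [-0.386, 0.448, -0.807], [0.558, -0.583, -0.591]] [0.389, 0.284, 0.883]
track [([255.0, 224.0], 0.74)]
tote [([144.0, 324.0], 0.97), ([247.0, 216.0], 0.61), ([236.0, 228.0], 0.43)]
tall_module [([288.0, 295.0], 0.97), ([235.0, 227.0], 0.65), ([310.0, 147.0], 0.16)]
plug [([234.0, 225.0], 0.8), ([289.0, 294.0], 0.73)]
short_module [([257.0, 210.0], 0.83)]
camera_stand [([242.0, 170.0], 0.92), ([245.0, 218.0], 0.2)]
camera_head [([249.0, 136.0], 0.92)]
screw_jar [([178.0, 222.0], 0.82)]
screwdriver [([116.0, 252.0], 0.79)]
spray_can [([309.0, 145.0], 0.66)]
top [[499.1, 0.0, 252.5], [0.0, 499.1, 182.7], [0.0, 0.0, 1.0]] [[0.08, -0.997, -0.001], [-0.977, -0.079, -0.2], [0.199, 0.017, -0.98]] [-0.022, 0.535, 1.402]
track [([246.0, 197.0], 0.96)]
tote [([227.0, 192.0], 0.88), ([115.0, 196.0], 0.7)]
tall_module [([216.0, 194.0], 0.77), ([195.0, 261.0], 0.65), ([154.0, 117.0], 0.22)]
plug [([196.0, 264.0], 0.75)]
short_module [([245.0, 196.0], 0.55)]
camera_stand [([302.0, 135.0], 0.57)]
camera_head [([306.0, 129.0], 0.81)]
screw_jar [([204.0, 136.0], 0.69)]
screwdriver [([155.0, 117.0], 0.65), ([300.0, 136.0], 0.19)]
spray_can [([381.0, 161.0], 0.56), ([205.0, 134.0], 0.18)]
1.1 [ 0.20491033 -0.51039494  0.20545418] [ 3.14158845e+00 -2.68053944e-05  3.81758783e-01] [-0.00786219  0.46867128 -0.3347751 ]
```

View pics/side0.png

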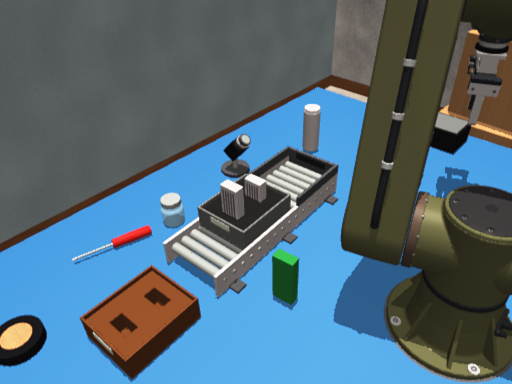

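View pics/top0.png

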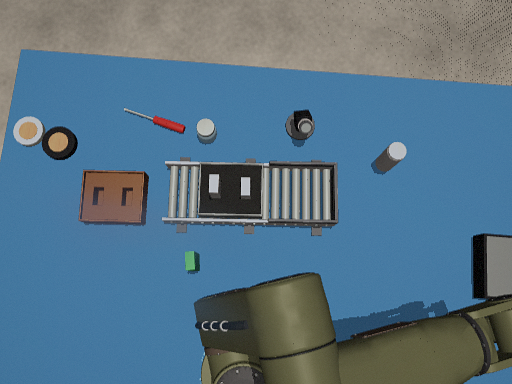

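The tall module (grey, with white grooves) is at side (232,198) / top (215,186). The short one is at side (256,187) / top (245,187). Look-alikes are the green block at side (286,277) / top (192,261), the brown tote at side (141,318), and the camera and can. I choose the taller grey module in the grey tote and will check it in crops.

```bash
python3 - <<'E'
import cv2
a=cv2.imread("pics/top0.png")[95:240,150:350]; cv2.imwrite("pics/topc.png",cv2.resize(a,None,fx=4,fy=4,interpolation=cv2.INTER_CUBIC))
a=cv2.imread("pics/side0.png")[125:295,160:345]; cv2.imwrite("pics/sidec.png",cv2.resize(a,None,fx=3.5,fy=3.5,interpolation=cv2.INTER_CUBIC))
E
```

```text
(no output)
```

View pics/topc.png

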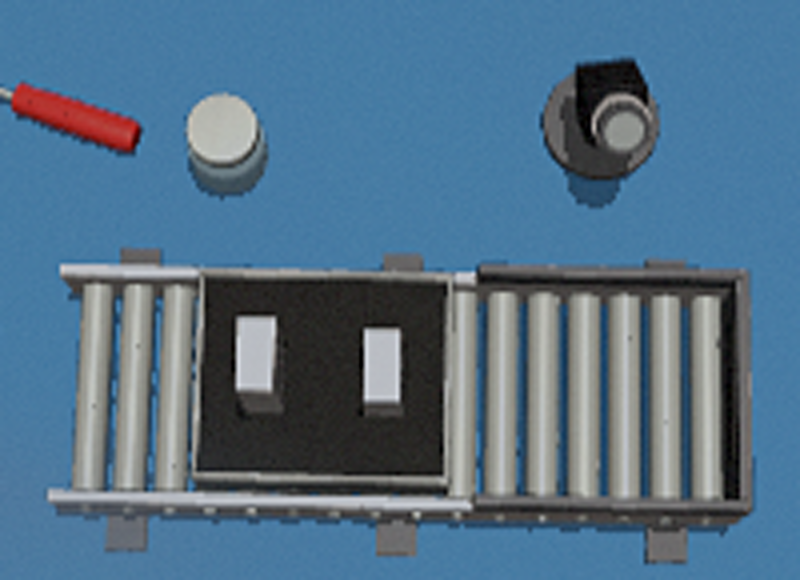

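View pics/sidec.png

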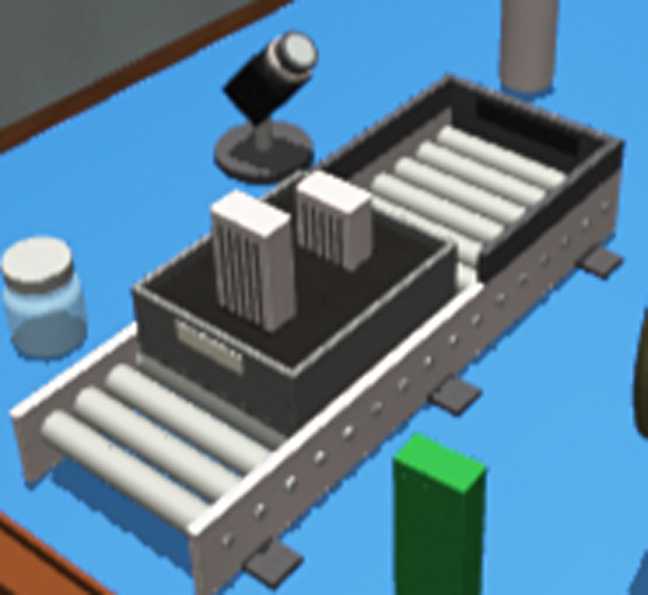

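The crops confirm it: the tall grooved module is in the slot on the +y (open) side, and the short one is on the bay side. Next I fit the poses.

```bash
cat > h.py <<'E'
from station import ctrl
import numpy as np
from scipy.optimize import least_squares
from scipy.spatial.transform import Rotation as Ro
M={n:ctrl.camera_model(n) for n in("side","top")}
def proj(n,X):
    m=M[n]; c=np.asarray(X)@np.array(m["R"]).T+m["t"]; p=c@np.array(m["intrinsics"]).T
    return p[...,:2]/p[...,2:]
def px(n,pts):
    pts=np.array(pts,float); return pts/4+[150,95]-.375 if n=="top" else pts/3.5+[160,125]-.357
def fit(obs,z=None):
    # obs: list of (cam, local pts 3D, crop px) ; solves x,y,yaw
    def f(p):
        R=Ro.from_euler("z",p[2]).as_matrix()
        return np.concatenate([(proj(n,np.array(L)@R.T+[p[0],p[1],0])-px(n,q)).ravel() for n,L,q in obs])
    s=least_squares(f,[.5,0,0],loss="soft_l1"); return s.x,np.sqrt(np.mean(f(s.x)**2)),f(s.x).reshape(-1,2)
def tri(ps,pt):
    return least_squares(lambda X:np.concatenate([proj("side",X)-ps,proj("top",X)-pt]),[.6,0,.1]).x
E
python3 - <<'E'
from h import *
def c4(a,b,z): return [[a,b,z],[-a,b,z],[-a,-b,z],[a,-b,z]]
np.set_printoptions(precision=4,suppress=True)
tr=[[.087,.25,.065],[-.087,.25,.065],[-.087,-.25,.091],[.087,-.25,.091]]
P={"track":[("top",tr,[(62,265),(48,502),(750,510),(748,270)]),("side",tr,[(12,412),(192,533),(622,145),(450,77)])],
"tote":[("top",c4(.075,.09,.11),[(200,273),(193,478),(446,483),(453,276)]),("side",c4(.075,.09,.11),[(135,290),(293,372),(453,240),(300,172)])],
"tall":[("top",c4(.025,.013,.18),[(237,316),(235,390),(272,390),(275,316)]),("side",c4(.025,.013,.18),[(211,204),(272,228),(297,212),(236,191)])],
"short":[("top",c4(.025,.013,.15),[(364,328),(363,403),(400,403),(400,328)]),("side",c4(.025,.013,.15),[(297,185),(354,205),(372,190),(316,172)])]}
for k,v in P.items():
    x,r,e=fit(v); print(k,x,r)
    if k in("track","tote"): print(e.round(1).tolist())
    if k=="track":T=x
for k in("tote","tall","short"):
    x=fit(P[k])[0]; print(k,"in track",Ro.from_euler("z",-T[2]).apply([x[0]-T[0],x[1]-T[1],0]))
g=tri(px("side",(298,47)),px("top",(624,130))); print("glass",g)
b=tri(px("side",(263,152)),px("top",(600,125))); print("base",b, np.degrees(np.arctan2(*(b-g)[[1,0]])))
for n in M: print(n,[ (d["confidence"],d["at"]) for d in ctrl.place_of("camera_head",n)])
E
```

```text
track [0.5059 0.0286 0.0587] 0.8298028466686043
[[-0.9, -0.2], [-0.9, -0.3], [0.6, 0.4], [0.3, -0.0], [-1.2, -0.0], [0.7, 0.4], [0.7, -1.9], [-0.1, -1.6]]
tote [0.5022 0.0803 0.0636] 0.8358721590331871
[[-0.3, -0.8], [-0.7, 0.6], [1.1, 0.4], [0.1, -0.6], [-1.4, -0.9], [0.3, 1.3], [1.5, 0.2], [-0.2, -0.9]]
tall [0.5002 0.1208 0.1041] 0.7529961897288794
short [0.505  0.0379 0.1103] 0.6237620138498843
tote in track [-0.0006  0.0518  0.    ]
tall in track [-0.0002  0.0924  0.    ]
short in track [-0.0003  0.0094  0.    ]
glass [ 0.6927 -0.1172  0.1268]
base [ 0.7357 -0.1085  0.0054] 11.409903327290344
side [(0.92, [248.6, 136.1])]
top [(0.81, [306.4, 128.6])]
```

```bash
cat >> h.py <<'E'
def move(pos,R=None):
    o=ctrl.get_obs(); R0=Ro.from_euler("xyz",o["eef_rot"]); d=R0.inv().apply(np.array(pos)-o["ee_pos"])/.03
    w=np.zeros(3) if R is None else np.degrees((R0.inv()*R).as_rotvec())/6
    print("t",round(o["time_s"],2),"d",d.round(2),"w",w.round(2),"F",np.round(o["force"],1),"q",np.round(o["qpos"],2))
T=np.array([.5059,.0286]); YAW=.061
def tw(x,y,z): return np.r_[T+[np.cos(YAW)*x-np.sin(YAW)*y,np.sin(YAW)*x+np.cos(YAW)*y],z]
RD=Ro.from_euler("xyz",[np.pi,0,np.pi/2+YAW])
ZC=Ro.from_euler("z",10.5,degrees=True).apply([-np.sin(np.radians(40)),0,np.cos(np.radians(40))])
E
python3 - <<'E'
from h import *
move([.33,-.2,.32],RD); move(tw(0,.175,.30),RD); move(tw(0,.175,.088),RD)
E
```

```text
t 1.2 d [ 7.72 -8.05 -3.82] w [  0.     0.   -11.94] F [-0.5 -0.9  0.2] q [-1.26  0.3   1.52  0.    1.32 -0.07]
t 1.2 d [ 17.84 -18.47  -3.15] w [  0.     0.   -11.94] F [-0.5 -0.9  0.2] q [-1.26  0.3   1.52  0.    1.32 -0.07]
t 1.2 d [ 17.84 -18.47   3.92] w [  0.     0.   -11.94] F [-0.5 -0.9  0.2] q [-1.26  0.3   1.52  0.    1.32 -0.07]
```

Request:
step_arm:
  plan:
    - [[0.5,-0.5,-1.3,0,0,0],[1.5,-1.5,-2.5,0,0,-1],[2.5,-2.5,-3.5,0,0,-2],[3.5,-3.5,-3.8,0,0,-3],[4.4,-4.5,-3.8,0,0,-4],[5.3,-5.5,-3.8,0,0,-5],[6.2,-6.4,-3.8,0,0,-6],[7.1,-7.3,-3.8,0,0,-7]]
  grip: 0

```text
time_s: 1.87
ee_pos: [0.3149, -0.2407, 0.3198]
eef_rot: [3.14, 0.0, 1.119]
force: [0.9, -1.2, 0.7]
grip_width: 0.0443
grip_force: 0.0
```

```bash
python3 - <<'E'
from h import *
move(tw(0,.175,.30),RD); move(tw(0,.175,.088),RD)
E
```

```text
t 1.87 d [15.94 -1.05  0.65] w [ 0.01  0.01 -4.89] F [ 0.9 -1.2  0.7] q [-0.75 -0.12  1.72  0.    1.55 -0.29]
t 1.87 d [15.94 -1.05  7.72] w [ 0.01  0.01 -4.89] F [ 0.9 -1.2  0.7] q [-0.75 -0.12  1.72  0.    1.55 -0.29]
```

Request:
step_arm:
  plan:
    - [[1.2,-0.1,0,0,0,-1],[2.5,-0.2,0.1,0,0,-2],[3.8,-0.2,0.2,0,0,-3],[5.1,-0.3,0.3,0,0,-4],[6.4,-0.4,0.4,0,0,-4.6],[7.7,-0.5,0.5,0,0,-4.6],[9.0,-0.6,0.6,0,0,-4.6],[10.3,-0.7,0.6,0,0,-4.6]]
  grip: 0

```text
time_s: 2.53
ee_pos: [0.4321, 0.0462, 0.3011]
eef_rot: [-3.142, 0.0, 1.597]
force: [-0.1, -1.0, -0.3]
grip_width: 0.0007
grip_force: 0.0
```

```bash
python3 - <<'E'
from h import *
move(tw(0,.175,.30),RD); move(tw(0,.175,.088),RD)
E
```

```text
t 2.53 d [5.18 2.24 0.04] w [-0.    0.   -0.33] F [-0.1 -1.  -0.3] q [ 0.02 -0.02  1.67 -0.    1.5  -0.  ]
t 2.53 d [5.18 2.24 7.1 ] w [-0.    0.   -0.33] F [-0.1 -1.  -0.3] q [ 0.02 -0.02  1.67 -0.    1.5  -0.  ]
```

Request:
step_arm:
  plan:
    - [[1.2,0.5,0,0,0,-0.1],[2.4,1.0,0,0,0,-0.2],[3.6,1.5,0,0,0,-0.3],[4.8,2.1,0.3,0,0,-0.3],[5.0,2.2,1.5,0,0,-0.3],[5.0,2.2,2.7,0,0,-0.3],[5.0,2.2,3.9,0,0,-0.3],[5.0,2.2,4.5,0,0,-0.3]]

```text
time_s: 3.2
ee_pos: [0.4925, 0.1956, 0.1621]
eef_rot: [-3.137, 0.001, 1.629]
force: [0.1, 0.6, -0.3]
grip_width: 0.0005
grip_force: 0.0
```

```bash
python3 - <<'E'
from h import *
move(tw(0,.175,.088),RD)
E
```

```text
t 3.2 d [0.25 0.12 2.47] w [-0.05  0.01 -0.03] F [ 0.1  0.6 -0.3] q [ 0.31  0.3   1.63 -0.    1.22  0.25]
```

Request:
step_arm:
  plan:
    - [[0.1,0.1,1.0,0,0,0],[0.2,0.1,1.8,0,0,0],[0.2,0.1,2.2,0,0,0],[0.2,0.1,2.3,0,0,0],[0.2,0.1,2.3,0,0,0]]

```text
time_s: 3.62
ee_pos: [0.4965, 0.2019, 0.0969]
eef_rot: [-3.14, 0.0, 1.628]
force: [0.9, -0.6, -0.2]
grip_width: 0.0005
grip_force: 0.0
```

```bash
python3 - <<'E'
from h import *
import cv2
move(tw(0,.175,.088),RD);move(tw(0,-.052,.088),RD)
a=ctrl.camera("side")[125:295,160:345,::-1]; cv2.imwrite("pics/s1.png",cv2.resize(a,None,fx=3.5,fy=3.5))
E
```

```text
t 3.62 d [ 0.05 -0.04  0.3 ] w [-0.01  0.   -0.04] F [ 0.9 -0.6 -0.2] q [ 0.32  0.39  1.68 -0.    1.08  0.26]
t 3.62 d [-7.52 -0.01  0.3 ] w [-0.01  0.   -0.04] F [ 0.9 -0.6 -0.2] q [ 0.32  0.39  1.68 -0.    1.08  0.26]
```

View pics/s1.png

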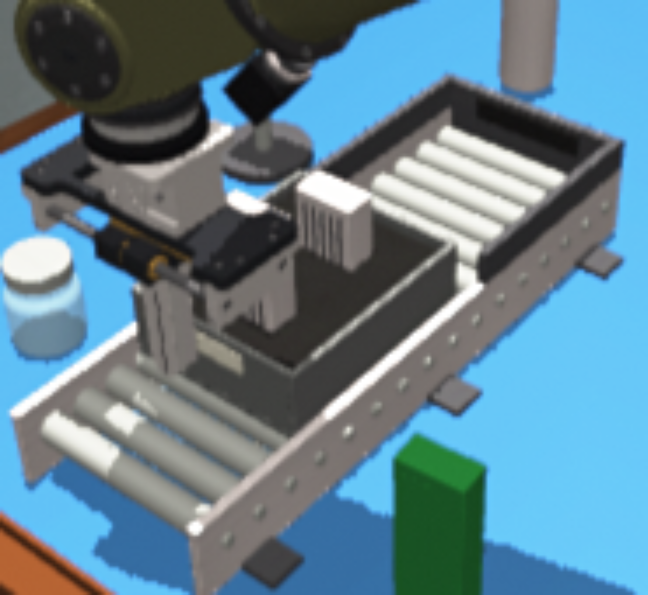

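Closed fingers stand just beyond the tote's +y wall, with the tip at about crop (170,370), and the body clears the tall module. Pushing now.

Request:
step_arm:
  plan:
    - [[0,0,0.3,0,0,0],[-0.4,0,0.3,0,0,0],[-0.8,0,0.3,0,0,0],[-1.2,0,0.3,0,0,0],[-1.7,0,0.3,0,0,0],[-2.2,0,0.3,0,0,0],[-2.7,0,0.3,0,0,0],[-3.2,0,0.3,0,0,0]]

```text
time_s: 4.33
ee_pos: [0.5023, 0.1044, 0.0887]
eef_rot: [3.141, -0.0, 1.627]
force: [0.8, 2.5, -1.5]
grip_width: 0.0004
grip_force: 1.3
```

Request:
step_arm:
  plan:
    - [[-0.5,0,0,0,0,0],[-1.0,0,0,0,0,0],[-1.5,0,0,0,0,0],[-2.0,0,0,0,0,0],[-2.5,0,0,0,0,0],[-2.9,0,0,0,0,0],[-3.2,0,0,0,0,0],[-3.4,0,0,0,0,0]]

```text
time_s: 5.0
ee_pos: [0.5081, 0.0029, 0.0886]
eef_rot: [3.141, 0.0, 1.627]
force: [0.1, 1.9, 1.0]
grip_width: 0.0004
grip_force: 1.1
```

```bash
python3 - <<'E'
from h import *
move(tw(0,-.052,.088),RD)
E
```

```text
t 5.0 d [-0.87 -0.02  0.02] w [ 0.    0.   -0.05] F [0.1 1.9 1. ] q [-0.07  0.34  1.76 -0.    1.04 -0.12]
```

Request:
step_arm:
  plan:
    - [[-0.2,0,0,0,0,0],[-0.35,0,0,0,0,0],[-0.5,0,0,0,0,0],[-0.6,0,0,0,0,0],[-0.7,0,0,0,0,0],[-0.75,0,0,0,0,0],[-0.8,0,0,0,0,0],[-0.8,0,0,0,0,0]]

```text
time_s: 5.67
ee_pos: [0.5094, -0.0199, 0.0883]
eef_rot: [-3.141, 0.0, 1.628]
force: [-0.5, 0.5, 0.1]
grip_width: 0.0008
grip_force: 0.0
```

Request:
step_arm:
  plan:
    - [[-0.05,0,0,0,0,0],[-0.1,0,0,0,0,0],[-0.15,0,0,0,0,0],[-0.15,0,0,0,0,0]]

```text
time_s: 6.0
ee_pos: [0.5098, -0.022, 0.0883]
eef_rot: [3.141, -0.004, 1.628]
force: [1.4, 19.5, 1.3]
grip_width: 0.0002
grip_force: 9.8
```

Request:
step_arm:
  plan:
    - [[0.4,0,0,0,0,0],[1.2,0,-0.3,0,0,0],[1.6,0,-1.3,0,0,0],[1.6,0,-2.6,0,0,0],[1.6,0,-3.9,0,0,0],[1.6,0,-5,0,0,0],[1.6,0,-5.5,0,0,0],[1.6,0,-5.5,0,0,0]]
  grip: 1

```text
time_s: 6.67
ee_pos: [0.508, 0.0239, 0.2571]
eef_rot: [3.136, 0.001, 1.628]
force: [-0.6, 0.1, 0.6]
grip_width: 0.0504
grip_force: 0.0
```

```bash
python3 - <<'E'
from h import *
import cv2
move(tw(0,-.108,.25),RD)
for n in M:
    a=ctrl.camera(n)[:,:,::-1]; cv2.imwrite(f"pics/{n}2.png",a)
    a=a[95:240,150:350] if n=="top" else a[125:295,160:345]
    cv2.imwrite(f"pics/{n}2c.png",cv2.resize(a,None,fx=4 if n=="top" else 3.5,fy=4 if n=="top" else 3.5,interpolation=cv2.INTER_CUBIC))
E
```

```text
t 6.67 d [-3.44 -0.05  0.24] w [ 0.06  0.01 -0.04] F [-0.6  0.1  0.6] q [-0.02  0.17  1.56 -0.    1.4  -0.08]
```

View pics/side2c.png

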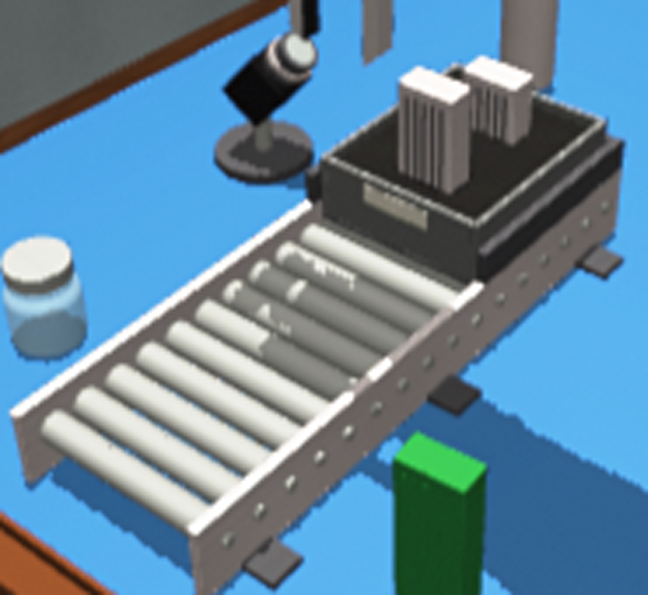

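The tote sits against the stop with both modules in their slots; the tall module's top is at about crop (434,86), the near one. Approaching it.

Request:
step_arm:
  plan:
    - [[-1,0,0,0,0,0],[-2,0,0,0,0,0],[-3,0,0,0,0,0],[-3.4,0,0,0,0,0],[-3.4,0,0,0,0,0],[-3.4,0,0,0,0,0]]
  grip: 1

```text
time_s: 7.27
ee_pos: [0.5125, -0.0779, 0.2521]
eef_rot: [-3.14, -0.001, 1.627]
force: [0.6, -0.2, -0.3]
grip_width: 0.0933
grip_force: 0.0
```

```bash
python3 - <<'E'
from h import *
move(tw(0,-.108,.125),RD); print(tw(0,-.108,.125))
x,r,e=fit([("side",[[.025,.013,.18],[-.025,.013,.18],[-.025,-.013,.18],[.025,-.013,.18]],[(398,80),(457,105),(472,87),(417,66)])])
print(x,r, ctrl.get_obs()["grip_width"])
E
```

```text
t 7.27 d [-0.05  0.01  4.24] w [-0.02 -0.01 -0.05] F [ 0.6 -0.2 -0.3] q [-0.22  0.2   1.54  0.    1.41 -0.28]
[ 0.51248392 -0.07919913  0.125     ]
[ 0.50975459 -0.07932144  0.11553415] 0.49362830098788646 0.09327338325574268
```

Measurement agrees with the plan to within 3 mm. Descend and grip.

Request:
step_arm:
  plan:
    - [[0,0,1,0,0,0],[0,0,2,0,0,0],[0,0,2.8,0,0,0],[0,0,3.5,0,0,0],[0,0,4,0,0,0],[0,0,4.2,0,0,0],[0,0,4.2,0,0,0],[0,0,4.2,0,0,0]]

```text
time_s: 7.93
ee_pos: [0.513, -0.0774, 0.1278]
eef_rot: [3.141, -0.0, 1.629]
force: [-0.4, -0.2, 0.5]
grip_width: 0.0942
grip_force: 0.0
```

Request:
step_arm:
  plan:
    - [[0,0,0,0,0,0],[0,0,0,0,0,0],[0,0,0,0,0,0],[0,0,0,0,0,0],[0,0,0,0,0,0],[0,0,0,0,0,0],[0,0,0,0,0,0],[0,0,0,0,0,0]]
  grip: 0
  squeeze: 35

```text
time_s: 8.6
ee_pos: [0.5128, -0.0781, 0.1274]
eef_rot: [3.142, 0.0, 1.628]
force: [-0.5, 0.4, 0.4]
grip_width: 0.0498
grip_force: 35.0
```

Request:
step_arm:
  plan:
    - [[0,0,-0.2,0,0,0],[0,0,-0.6,0,0,0],[0,0,-1.1,0,0,0],[0,0,-1.7,0,0,0],[0,0,-2.3,0,0,0],[0,0,-2.9,0,0,0],[0,0,-3.5,0,0,0],[0,0,-4,0,0,0]]

```text
time_s: 9.27
ee_pos: [0.5128, -0.0781, 0.249]
eef_rot: [3.141, 0.0, 1.628]
force: [-0.5, 0.6, -1.7]
grip_width: 0.0499
grip_force: 35.0
```

Request:
step_arm:
  plan:
    - [[0,0,-0.2,0,0,0],[0,0,-0.3,0,0,0],[0,0,-0.3,0,0,0],[0,0,-0.3,0,0,0]]

```text
time_s: 9.6
ee_pos: [0.5125, -0.078, 0.2555]
eef_rot: [-3.14, -0.0, 1.628]
force: [0.1, 0.1, -1.7]
grip_width: 0.0496
grip_force: 35.0
```

```bash
python3 - <<'E'
from h import *
import cv2
o=ctrl.get_obs(); print(o["ee_pos"],o["grip_width"],o["force"])
P=np.array([.6927,-.1172,.1255])+.1*ZC; tcp=P+.072*ZC
R0=Ro.from_euler("xyz",o["eef_rot"]); R1=Ro.align_vectors([ZC],[-R0.as_matrix()[:,2]])[0]*R0
move(tcp,R1); print(P,tcp)
a=ctrl.camera("side")[:,:,::-1]; cv2.imwrite("pics/s3.png",a)
E
```

```text
[ 0.5125241  -0.07803093  0.25548808] 0.04959115354820927 [ 0.06084109  0.1217074  -1.73690751]
t 9.6 d [-2.11  2.27 -0.06] w [-6.62  0.84 -0.  ] F [ 0.1  0.1 -1.7] q [-0.22  0.19  1.54  0.    1.41 -0.28]
[ 0.62949759 -0.12891387  0.20210444] [ 0.58399186 -0.13734786  0.25725964]
```

View pics/s3.png

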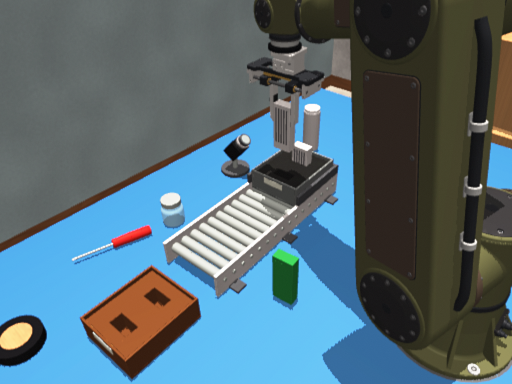

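The module hangs free at (284,125), and the tote is still at the stop with the short module seated. Tilt towards the lens.

Request:
step_arm:
  plan:
    - [[-0.1,0.1,0,-0.4,0.05,0],[-0.3,0.35,0,-1.0,0.13,0],[-0.6,0.65,0,-1.8,0.23,0],[-0.9,0.95,0,-2.6,0.33,0],[-1.2,1.25,0,-3.4,0.43,0],[-1.5,1.6,0,-4.2,0.53,0],[-1.8,1.9,0,-5.0,0.63,0],[-2.0,2.15,0,-5.7,0.72,0]]

```text
time_s: 10.32
ee_pos: [0.5806, -0.1352, 0.2556]
eef_rot: [2.541, -0.071, 1.648]
force: [1.2, 0.5, -1.3]
grip_width: 0.0497
grip_force: 35.0
```

```bash
cat > chk.py <<'E'
from h import *
o=ctrl.get_obs(); R0=Ro.from_euler("xyz",o["eef_rot"])
P=np.array([.6927,-.1172,.1255])+.1*ZC; tcp=P+.072*ZC
R1=Ro.align_vectors([ZC],[-R0.as_matrix()[:,2]])[0]*R0
move(tcp,R1)
E
python3 chk.py
```

```text
t 10.32 d [-0.07  0.12  0.01] w [-0.89  0.13 -0.  ] F [ 1.2  0.5 -1.3] q [-0.44  0.09  1.76  0.47  0.83 -0.74]
```

Request:
step_arm:
  plan:
    - [[0,0.05,0,-0.4,0.05,0],[-0.05,0.1,0,-0.7,0.1,0],[-0.05,0.1,0,-0.85,0.1,0],[-0.05,0.1,0,-0.85,0.1,0],[-0.05,0.1,0,-0.85,0.1,0],[-0.05,0.1,0,-0.85,0.1,0]]

```text
time_s: 10.82
ee_pos: [0.5833, -0.1356, 0.2579]
eef_rot: [2.455, -0.079, 1.656]
force: [0.6, -0.3, -0.7]
grip_width: 0.0499
grip_force: 35.0
```

```bash
python3 chk.py; python3 - <<'E'
from h import *
import cv2
cs=[]
for n in M:
    a=np.ascontiguousarray(ctrl.camera(n)[:,:,::-1])
    # predicted: glass, plug, axis
    g=np.array([.6927,-.1172,.1255]); pts=[proj(n,g+s*ZC) for s in(0,.1,.225)]
    a=a[95:215,215:375] if n=="top" else a[60:200,190:350]
    off=np.array([215,95] if n=="top" else [190,60]); a=cv2.resize(a,None,fx=2.5*1.6,fy=2.5*1.6,interpolation=cv2.INTER_CUBIC)
    for p in pts: cv2.circle(a,tuple(int(v) for v in (p-off)*4),3,(0,0,255),-1)
    cv2.imwrite(f"pics/{n}4.png",a)
E
```

```text
t 10.82 d [-0.06  0.    0.02] w [-0.07  0.02 -0.  ] F [ 0.6 -0.3 -0.7] q [-0.47  0.08  1.81  0.59  0.76 -0.85]
```

View pics/side4.png

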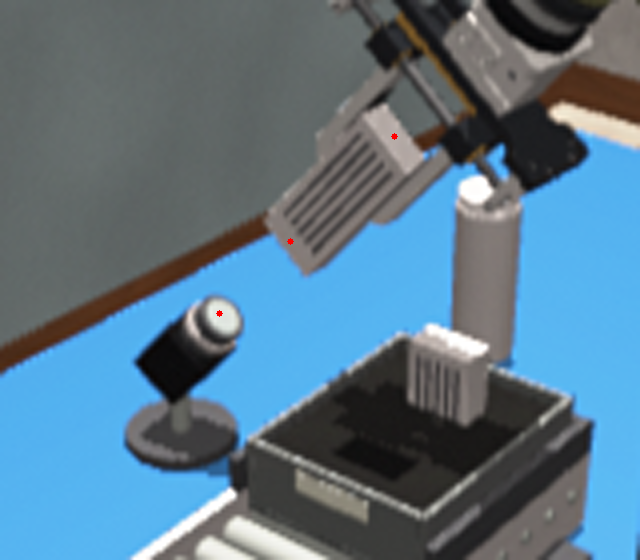

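View pics/top4.png

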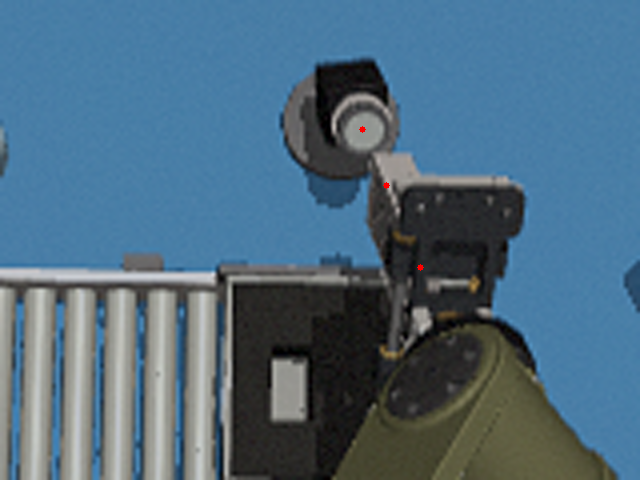

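```bash
python3 - <<'E'
from h import *
t=np.radians(40)
def R(y): return Ro.from_euler("z",y,degrees=True).as_matrix()@np.array([[np.cos(t),0,-np.sin(t)],[0,1,0],[np.sin(t),0,np.cos(t)]])
g=np.array([.6927,-.1172,.1255])
for y in(-5,0,5,10,15,20):
    L=[[.023,.023,-.085],[.023,-.023,-.085],[.023,-.023,-.03],[.023,.023,-.03]]
    print(y,((proj("top",np.array(L)@R(y).T+g)-[215,95])*4).round().tolist(), ((proj("side",g-R(y)[:,2]*.0575)-[190,60])*4).round().tolist())
E
```

```text
-5 [[339.0, 53.0], [400.0, 63.0], [400.0, 89.0], [337.0, 79.0]] [190.0, 347.0]
0 [[330.0, 55.0], [392.0, 59.0], [396.0, 86.0], [332.0, 81.0]] [187.0, 348.0]
5 [[322.0, 57.0], [384.0, 57.0], [392.0, 83.0], [328.0, 84.0]] [184.0, 350.0]
10 [[313.0, 60.0], [375.0, 54.0], [387.0, 81.0], [323.0, 87.0]] [182.0, 352.0]
15 [[305.0, 64.0], [366.0, 53.0], [382.0, 79.0], [319.0, 90.0]] [180.0, 354.0]
20 [[298.0, 68.0], [357.0, 52.0], [377.0, 77.0], [316.0, 93.0]] [178.0, 356.0]
```

The camera yaw fits about 10°, so the alignment is good. Settle and hand in.

Request:
step_arm:
  plan:
    - [[0,0,0,0,0,0],[0,0,0,0,0,0],[0,0,0,0,0,0],[0,0,0,0,0,0]]

```text
time_s: 11.25
ee_pos: [0.5832, -0.1357, 0.2579]
eef_rot: [2.454, -0.079, 1.656]
force: [0.3, -0.6, -1.2]
grip_width: 0.05
grip_force: 35.0
```

```bash
python3 chk.py; python3 -c "
from station import ctrl
print(ctrl.hand_in())"
```

```text
t 11.25 d [-0.06  0.    0.03] w [-0.06  0.02  0.  ] F [ 0.3 -0.6 -1.2] q [-0.47  0.07  1.81  0.59  0.76 -0.85]
the job is handed in; nothing more can be done
None
```

I handed the job in at about 11 s with the tote against the stop, the short module in its slot, and the tall module held steady with its plug facing the lens at about 10 cm; the station gave no verdict back.

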